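Seat the square tin and screw its lid down snug

ROBOT

A 6-joint arm with a two-finger parallel gripper is mounted at the origin on the work surface. World frame = base frame: x ahead of the robot, y to its left, z up, the work surface at z = 0. Lengths are in m, angles in rad, forces in N, time in s.
With the tool pointing down it reaches from about 0.3 to 0.875 m from the base axis. Payload 6.4 kg.
Tool frame: the origin (TCP) lies at the centre of the arm's flange, where the gripper is bolted on; the fingertips stand 173 mm ahead of it and the grasp point (between the pads) lies 155 mm ahead of it; z points along the fingers, x is the direction in which the jaws open and shut, and the axes are right-handed (so a half turn about z gives the same grasp; the last joint's range is limited). The gripper opens to 85 mm and grips with 20 to 120 N. Pads are 22 mm wide; open, the fingers measure 114 mm over their backs; the gripper's body (76 mm by 85 mm) begins 54 mm behind the grasp point. The pads swing forward as they close: fully open they stand 13 mm farther back than shut.
Start: joints at [-1.471, 0.181, 1.607, -0, 1.354, -0.206], TCP at [0.173, -0.548, 0.405] pointing down, gripper open.
Joint ranges: [-2.99, 2.99], [-0.89, 2.07], [0.3, 2.58], [-1.14, 4.28], [0, 2.63], [-3.12, 3.12]. Speed limits (rad/s): [2.57, 2.57, 3.01, 3.14, 3.14, 3.14].

INTERFACE

Orientations are given as a unit quaternion [w, x, y, z].
In Python, from bench import ctrl gives the robot as it stands. The module is installed in compiled form; this text tells all that it offers.
- The arm moves only by the tool move_arm, never from a script. Its argument "moves" is a list of rows, each an object of numbers: "gripper": the opening in per cent of the stroke, from 0 (shut) to 100 (fully open); "x", "y", "z": the shift along the tool's x, y, z in cm; "roll": the turn about the tool's z in degrees. In form: [{"gripper": .., "x": .., "y": .., "z": .., "roll": ..}, ...]. A call has 1 to 5 rows; each row shifts and turns the commanded pose from where the row before left it, along the tool's axes as they then stand; what a row does not reach is not made up. A row lasts 1/8 s, in which the tool goes at most 62.5 mm and 10.7 degrees, less where a joint would pass 70% of its speed; a pose out of reach is approached as far as the arm can. A call is refused whole if a number of a shift passes 6.25 or a number of a turn 10.7, either way. A call with a gripper value outside its range is refused whole. The fingers move at their own pace and stop on an object; the grip force is fixed at half the most. Time passes only in rows, so rows that do not move let the fingers close. It gives the time, the measured TCP pose, the force and the opening at its end, in the units of the state.
- ctrl.get_obs(): the state, without advancing time (a new reading comes with each control period).
- ctrl.camera(name): name is "scene" or "side" or "wrist"; returns a dict with "img" (420x560x3 uint8, red, green, blue), "fx", "fy", "cx", "cy" (pixels), "world_from_camera" (4x4, takes a point from camera to world coordinates); the wrist camera has in their place "tool_from_camera" (4x4, takes a point from camera to tool coordinates, whose origin is the TCP and whose axes are the tool frame's). Camera axes: x right, y up, looking along -z (the intrinsics and any distortion apply to the point x, -y, -z); pixel columns grow to the right and rows downward; lengths in m; the calibration is good to about 2 mm. A picture is of the moment at which its call begins: read the wrist's pose just before it. There is no depth.
- ctrl.hand_in(): hands the job in, once; it reports no verdict.
The state is a dict: "time_s": time; "q": joint angles; "dq": joint speeds; "joint_efforts": joint torques, N m; "eef_pos": TCP position; "eef_rot": TCP orientation; "wrist_force": force on the tool from outside, world axes, zero at the start; "torque": the same for the moment, N m; "opening": opening from 0.0 (shut) to 1.0 (fully open).
Only numpy, scipy, OpenCV 4.12 (cv2) and the standard library are available. Lean on these libraries where they do the work, as an engineer would, in place of code of your own. Each camera call takes 0.05 s, during which the arm holds its last target. There are 200 camera calls.

TASK

Stand the square metal tin upright and fully home in the square nest of the vise, so that it cannot turn, and then screw its black lid down clockwise until it is snug on its gasket, about 0.5 N m. Do not overtighten it: above 0.9 N m the gasket is spoiled. Leave the other things on the bench where they are.

Things in the scene. Friction and masses are not known exactly. Their poses are not given: they have to be found in the camera images.
- lid_grip (a point): centre of the grip bar on the tin's lid, on the lid's axis, 126 mm above the tin's underside; x along the bar, z up. The lid is black, ribbed, 64 mm across; the bar on top is 60 mm long, 28 mm wide, 34 mm high, its top 12 mm above this point, the round lid 22 mm below it. The whole tin (about 0.5 kg) can be lifted by the bar
- tin_mid (a point): centre of the tin's square body, 40 mm above its underside, 86 mm below lid_grip; x and y square to its sides, z up. Bare aluminium, 74 x 74 mm, 80 mm high, the lowest 5 mm stepped in to 70 mm. It stands loose on the bench, the lid on top turned at any angle to it, so read the angle between the two
- nest (a point): centre of the floor of the square nest, an aluminium block held in the vise, which is fixed; x and y square to its sides, z up. The hole is 79 mm square (2.5 mm of play each side), 30 mm deep. Fully home, the tin stands on this floor, any of its four sides to the front: tin_mid 40 mm and lid_grip 126 mm above it
- gasket_ring (a point): centre of the rubber gasket, under the lid and out of sight, 84 mm above the tin's underside. The started lid runs clockwise (seen from above) at 0.05 N m for 0.6 to 1.3 rad, differently each time, sinking under 1 mm; then it lands on the gasket, which twists with it from 0.3 N m on, 5 N m per rad: its x, along tin_mid's x when loose, is 0.04 rad off at 0.5 N m and stays so
- oil_bottle: white plastic oil bottle, 48 mm across, 130 mm high; a bystander to leave alone; origin at its underside
- wrench: steel wrench lying flat; a bystander to leave alone; origin at its underside
- hammer: hammer lying flat; a bystander to leave alone; origin at its underside
- bearing: steel bearing ring, 48 mm across, 14 mm high; a bystander to leave alone; origin at its underside
- chuck: steel drill chuck, 42 mm across, 50 mm high; a bystander to leave alone; origin at its underside
- flat_cap: flat black cap, 60 mm across, 14 mm high, of some other tin; a bystander to leave alone; origin at its underside
Things that resemble listed ones, but are neither listed nor needed, are in the scene too. What is shaped like the part that bears lid_grip but blue or red is not meant.

How it is judged:
On the way:
1. the tin stands upright and fully home in the nest, its lid still loose (horizontal distance between tin_mid and nest below 0.006 m and z of tin_mid in the frame of nest below 0.044 m and angle between tin_mid's own z axis and vertical below 0.06 rad and angle between the x axis of gasket_ring and the x axis of tin_mid, either way round below 0.012 rad), for 0.2 s.
At the end, for the whole second after the job is handed in: The tin stands upright (within 0.06 rad) and fully home in the nest (within 6 mm of its middle and 4 mm of its floor), at rest and let go, its lid snug: the gasket stays twisted by more than 0.016 rad (tightened with more than about 0.38 N m) (horizontal distance between tin_mid and nest below 0.006 m and z of tin_mid in the frame of nest below 0.044 m and angle between tin_mid's own z axis and vertical below 0.06 rad and angle between the x axis of gasket_ring and the x axis of tin_mid, either way round above 0.016 rad and linear speed of tin below 0.01 m/s); the robot touches nothing.
It fails at once if the lid is overtightened: the gasket is twisted by more than 0.12 rad (0.9 N m) (angle between the x axis of gasket_ring and the x axis of tin_mid, either way round above 0.12 rad).
It fails at once if one of the other things on the bench is shifted by more than 30 mm (distance of any of oil_bottle, wrench, hammer, bearing, chuck, flat_cap from where it was at the start of the episode above 0.03 m).
It also fails if it takes over 54 s, if anything falls off the work surface, if the arm or the gripper's body presses on something with over 40 N, if the wrist force passes 120 N, or if a joint passes its speed limit or range.

## Working session

There is one attempt and no reset: what is moved stays moved. The work goes in short steps, Python scripts to look and compute and a tool call to move; the robot and the scene stay as the last step left them, time stands still between calls to the robot, and variables do not carry over. Pictures are saved under pics/ and viewed, about 8 in all and at most 12, crops included, and the job is handed in when it is done.

Besides the shell and the picture viewer there is one more tool, called after "Call:" as a command line: name --argument value ..., lists and objects as JSON in quotes. move_arm: Moves the arm, as the interface text tells. Its arguments: {"type":"object","properties":{"moves":{"type":"array","items":{"type":"object","properties":{"gripper":{"type":"number"},"x":{"type":"number"},"y":{"type":"number"},"z":{"type":"number"},"roll":{"type":"number"}}}}},"required":["moves"]}

```bash
mkdir -p pics; cat > h.py <<'E'
import numpy as np, cv2
from scipy.spatial.transform import Rotation as R
from bench import ctrl
def tool():
    o=ctrl.get_obs(); T=np.eye(4); w,x,y,z=o["eef_rot"]
    T[:3,:3]=R.from_quat([x,y,z,w]).as_matrix(); T[:3,3]=o["eef_pos"]; return T
def cam(n,save=None):
    T=tool(); c=ctrl.camera(n)
    c["M"]=T@c["tool_from_camera"] if n=="wrist" else c["world_from_camera"]
    if save:
        cv2.imwrite(f"pics/{save}.png",c["img"][:,:,::-1])
        np.savez(f"pics/{save}.npz",**{k:np.asarray(c[k]) for k in("img","fx","fy","cx","cy","M")})
    return c
def load(s): return dict(np.load(f"pics/{s}.npz"))
def ray(c,u,v):
    d=c["M"][:3,:3]@np.array([(u-c["cx"])/c["fx"],-(v-c["cy"])/c["fy"],-1.]); return c["M"][:3,3],d/np.linalg.norm(d)
def onplane(c,u,v,z):
    o,d=ray(c,u,v); return o+d*(z-o[2])/d[2]
def tri(*obs):
    A=np.zeros((3,3));b=np.zeros(3);L=[]
    for c,u,v in obs:
        o,d=ray(c,u,v);P=np.eye(3)-np.outer(d,d);A+=P;b+=P@o;L.append((o,P))
    p=np.linalg.solve(A,b); return p,[np.linalg.norm(P@(p-o)) for o,P in L]
def proj(c,p):
    q=np.linalg.inv(c["M"])@np.append(p,1); return c["cx"]+c["fx"]*q[0]/-q[2], c["cy"]-c["fy"]*q[1]/-q[2]
E
python3 - <<'E'
from h import *
ims=[cam(n,n+"0") for n in("scene","side","wrist")]
for c in ims: print(c["fx"],c["cx"],c["cy"],c["M"].round(3).tolist(),[k for k in c])
print(ctrl.get_obs())
E
```

```text
453.19165772064895 287.1988556333072 214.1574535905526 [[0.726, -0.596, 0.344, 0.897], [0.688, 0.626, -0.367, -0.479], [0.004, 0.503, 0.864, 0.975], [0.0, 0.0, 0.0, 1.0]] ['img', 'fx', 'fy', 'cx', 'cy', 'world_from_camera', 'M']
423.1837879296046 285.77007330339444 205.2005361446721 [[0.994, 0.055, -0.094, 0.454], [-0.108, 0.603, -0.791, -0.925], [0.013, 0.796, 0.605, 0.739], [0.0, 0.0, 0.0, 1.0]] ['img', 'fx', 'fy', 'cx', 'cy', 'world_from_camera', 'M']
334.69126692755896 281.115225748276 207.26153735519267 [[0.3, 0.901, 0.312, 0.252], [-0.954, 0.284, 0.098, -0.522], [-0.001, -0.327, 0.945, 0.373], [0.0, 0.0, 0.0, 1.0]] ['img', 'fx', 'fy', 'cx', 'cy', 'tool_from_camera', 'M']
{'time_s': 0.15, 'q': array([-1.47129860e+00,  1.81380331e-01,  1.60777677e+00,  3.33385974e-06,
        1.35383761e+00, -2.06305759e-01]), 'dq': array([-9.44577953e-05, -7.28250237e-04, -3.97631136e-03,  6.29150395e-05,
       -8.45757822e-04,  2.88254402e-04]), 'joint_efforts': array([ 1.52828528e-03, -4.45262396e+01, -3.51690531e+01, -2.05507827e-04,
        5.90150419e-03, -1.45799925e-05]), 'eef_pos': array([ 0.17310321, -0.54811848,  0.40398611]), 'eef_rot': array([-5.22543822e-04,  8.06553827e-01, -5.91160242e-01, -4.67325455e-04]), 'wrist_force': array([-0.11918416, -0.36828337, -0.09711673]), 'torque': array([ 0.04065071, -0.01047357,  0.01401197]), 'opening': 0.998888408485824}
```

View pics/scene0.png

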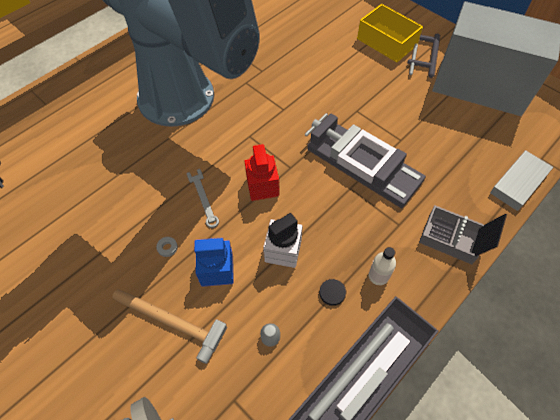

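View pics/side0.png

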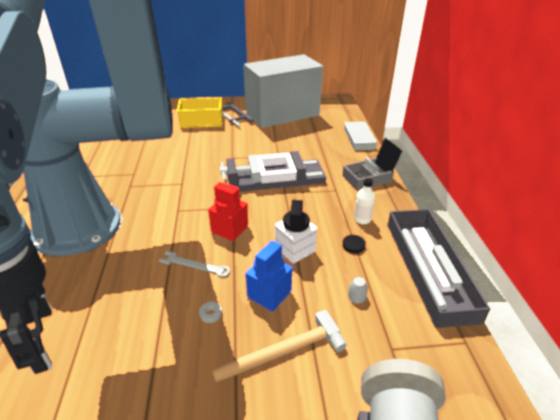

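The scene view shows the tin with a black lid at about (284,238), a blue look-alike at (214,262), a red one at (262,175), and the nest in the vise at (367,153). In the side view they are at (296,230), (269,278), (229,212) and (272,167). The flat black cap is at (333,292). Only the bare-aluminium tin with the black lid and bar fits, so I'll confirm it in an enlarged crop.

```bash
python3 - <<'E'
from h import *
a,b=load("scene0")["img"],load("side0")["img"]
f=lambda im,x,y,w,h:cv2.resize(im[y:y+h,x:x+w],(400,300),interpolation=cv2.INTER_CUBIC)
o=np.vstack([np.hstack([f(a,245,200,96,72),f(b,248,190,96,72)]),np.hstack([f(a,305,110,128,96),f(b,214,130,128,96)])])
cv2.imwrite("pics/crop1.png",o[:,:,::-1])
E
```

```text
(no output)
```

View pics/crop1.png

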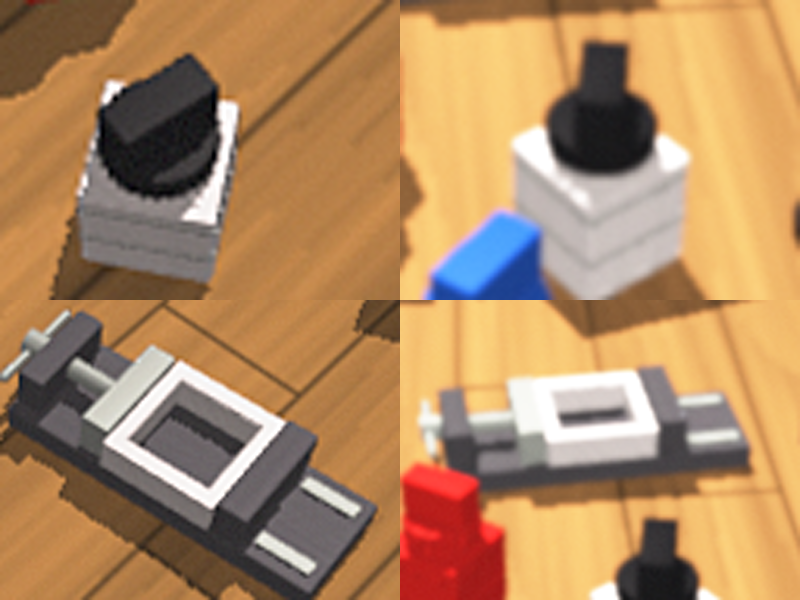

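```bash
python3 - <<'E'
from h import *
a,b=load("scene0"),load("side0")
s=lambda x,y:(245+x*.24,200+y*.24); t=lambda x,y:(248+(x-400)*.24,190+y*.24)
n=lambda x,y:(305+x*.32,110+(y-300)*.32); m=lambda x,y:(214+(x-400)*.32,130+(y-300)*.32)
print("bar top ctr",tri((a,*s(158,100)),(b,*t(606,43))))
# tin top corners: right one scene(240,102) ; side right(690,157)
for p,q in (((240,102),(690,157)),((110,82),(515,148)),((208,222),(590,218))): print("tin",tri((a,*s(*p)),(b,*t(*q))))
for p in ((175,348),(285,430),(210,508),(103,438)): print("nest outer z.07",onplane(a,*n(*p),.07))
for p in ((540,380),(628,372),(658,430),(552,437)): print("nest outer side z.07",onplane(b,*m(*p),.07))
I=[(182,362),(257,424),(212,485),(133,437)];J=[(628,383),(640,425),(555,427),(549,390)]
for c in (a,b):
  pts=I if c is a else J; g=n if c is a else m
  for p in pts: print("hole z.07",onplane(c,*g(*p),.07).round(3))
T=tool();print(T.round(3).tolist())
print(load("wrist0")["M"].round(3).tolist())
E
```

```text
bar top ctr (array([ 0.57633053, -0.15076596,  0.15520432]), [np.float64(0.004500448945818305), np.float64(0.004500448945818218)])
tin (array([ 0.60778166, -0.11428205,  0.07103903]), [np.float64(0.03131069194360485), np.float64(0.03131069194360486)])
tin (array([ 0.52279242, -0.13162818,  0.07221688]), [np.float64(0.0012651417689997992), np.float64(0.0012651417689998543)])
tin (array([ 0.58182499, -0.11813495, -0.01101553]), [np.float64(0.012086703846042305), np.float64(0.01208670384604251)])
nest outer z.07 [0.4918866  0.23302425 0.07      ]
nest outer z.07 [0.61013189 0.22675699 0.07      ]
nest outer z.07 [0.61368026 0.12473774 0.07      ]
nest outer z.07 [0.50931891 0.11947661 0.07      ]
nest outer side z.07 [0.50201833 0.20842886 0.07      ]
nest outer side z.07 [0.59031656 0.21651349 0.07      ]
nest outer side z.07 [0.60650396 0.10783287 0.07      ]
nest outer side z.07 [0.50717233 0.10453617 0.07      ]
hole z.07 [0.506 0.225 0.07 ]
hole z.07 [0.59  0.216 0.07 ]
hole z.07 [0.601 0.143 0.07 ]
hole z.07 [0.526 0.137 0.07 ]
hole z.07 [0.588 0.195 0.07 ]
hole z.07 [0.591 0.118 0.07 ]
hole z.07 [0.511 0.121 0.07 ]
hole z.07 [0.51  0.189 0.07 ]
[[0.301, -0.954, -0.0, 0.173], [-0.954, -0.301, 0.001, -0.548], [-0.001, -0.0, -1.0, 0.404], [0.0, 0.0, 0.0, 1.0]]
[[0.3, 0.901, 0.312, 0.252], [-0.954, 0.284, 0.098, -0.522], [-0.001, -0.327, 0.945, 0.373], [0.0, 0.0, 0.0, 1.0]]
```

Call:
move_arm --moves '[{"x":-2.7,"y":-5,"z":-0.4},{"x":-2.7,"y":-5,"z":-0.4},{"x":-2.7,"y":-5,"z":-0.4},{"x":-2.7,"y":-5,"z":-0.4},{"x":-2.7,"y":-5,"z":-0.4}]'

```text
validation failed for argument at $.mo...
```

Call:
move_arm --moves '[{"x":-2.7,"y":-5,"z":-0.4},{"x":-2.7,"y":-5,"z":-0.4},{"x":-2.7,"y":-5,"z":-0.4},{"x":-2.7,"y":-5,"z":-0.4},{"x":0}]'

```text
validation failed for argument at $.mo...
```

```bash
python3 - <<'E'
from h import *
c=cam("wrist","w1");print(tool().round(4).tolist(),c["M"].round(3).tolist())
E
```

```text
[[0.3011, -0.9536, -0.0001, 0.1731], [-0.9536, -0.3011, 0.0011, -0.5482], [-0.001, -0.0002, -1.0, 0.4041], [0.0, 0.0, 0.0, 1.0]] [[0.3, 0.901, 0.312, 0.252], [-0.954, 0.284, 0.098, -0.522], [-0.0, -0.327, 0.945, 0.373], [0.0, 0.0, 0.0, 1.0]]
```

View pics/w1.png

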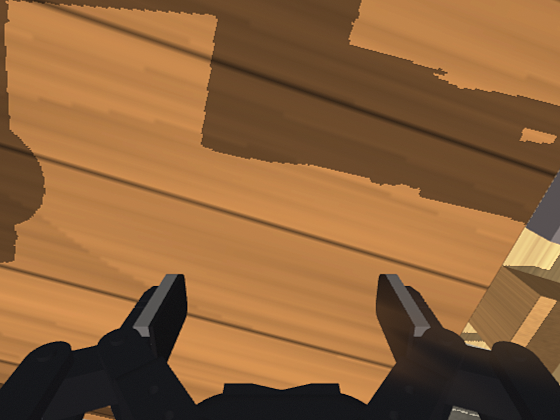

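The arm did not move: the picture shows bare bench, with the fingers at the bottom (180,290) and (385,290). The move rows probably need every field, so I'll give them all.

Call:
move_arm --moves '[{"gripper":100,"x":-2.7,"y":-5,"z":-0.4,"roll":0},{"gripper":100,"x":-2.7,"y":-5,"z":-0.4,"roll":0},{"gripper":100,"x":-2.7,"y":-5,"z":-0.4,"roll":0},{"gripper":100,"x":-2.7,"y":-5,"z":-0.4,"roll":0},{"gripper":100,"x":-2.7,"y":-5,"z":-0.4,"roll":0}]'

```text
time_s: 0.82
eef_pos: [0.3718, -0.3428, 0.4248]
eef_rot: [0.0, 0.806, -0.591, 0.0]
wrist_force: [1.1, -0.6, -0.4]
opening: 1.001
```

Call:
move_arm --moves '[{"gripper":100,"x":-2.7,"y":-5,"z":-0.4,"roll":0},{"gripper":100,"x":-2.7,"y":-5,"z":-0.4,"roll":0},{"gripper":100,"x":-2.7,"y":-5,"z":-0.4,"roll":0},{"gripper":100,"x":-2.7,"y":-5,"z":-0.4,"roll":0},{"gripper":100,"x":0,"y":0,"z":0,"roll":0}]'

```text
time_s: 1.45
eef_pos: [0.531, -0.1781, 0.4408]
eef_rot: [-0.0, 0.808, -0.589, 0.0]
wrist_force: [-0.4, -0.3, -0.3]
opening: 1.002
```

```bash
python3 - <<'E'
from h import *
c=cam("wrist","w2");print(tool().round(4).tolist(),c["M"].round(3).tolist())
im=c["img"];hsv=cv2.cvtColor(im,cv2.COLOR_RGB2HSV)
E
```

```text
[[0.3046, -0.9525, -0.0005, 0.5299], [-0.9525, -0.3046, 0.0001, -0.1795], [-0.0002, 0.0005, -1.0, 0.4404], [0.0, 0.0, 0.0, 1.0]] [[0.305, 0.9, 0.311, 0.61], [-0.952, 0.289, 0.1, -0.152], [0.001, -0.327, 0.945, 0.41], [0.0, 0.0, 0.0, 1.0]]
```

View pics/w2.png

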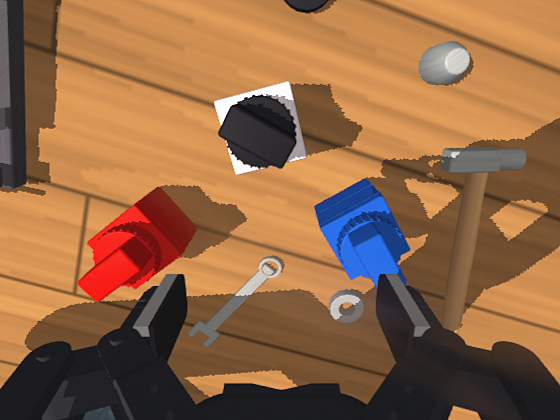

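Wrist view: the tin's white top is around (260,128), with corners near (214,101), (289,83), (305,154) and (236,174), and the black bar runs from (225,125) to (290,155). The red decoy is at (140,245), the blue one at (370,240), and the vise edge is at the far left. I'll take a second view that also covers the nest.

Call:
move_arm --moves '[{"gripper":100,"x":-5,"y":-1,"z":0,"roll":0},{"gripper":100,"x":-5,"y":-1,"z":0,"roll":0},{"gripper":100,"x":-5,"y":-1,"z":0,"roll":0},{"gripper":100,"x":-5,"y":-1,"z":0,"roll":0},{"gripper":100,"x":0,"y":0,"z":0,"roll":0}]'

```text
time_s: 2.12
eef_pos: [0.5061, 0.0232, 0.4406]
eef_rot: [0.0, 0.807, -0.59, -0.0]
wrist_force: [0.4, -1.4, -0.1]
opening: 1.001
```

```bash
python3 - <<'E'
from h import *
c=cam("wrist","w3");print(tool().round(4).tolist(),ctrl.get_obs()["time_s"])
E
```

```text
[[0.3024, -0.9532, -0.0001, 0.5065], [-0.9532, -0.3024, -0.0006, 0.0218], [0.0005, 0.0003, -1.0, 0.4406], [0.0, 0.0, 0.0, 1.0]] 2.175
```

View pics/w3.png

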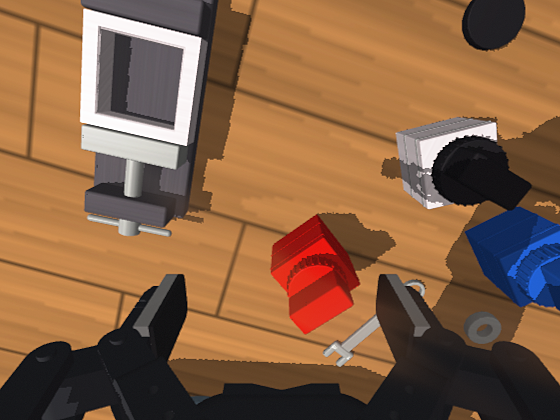

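The nest's white rim is at about (80-200, 8-150), with the hole at about (95-183, 27-130). The tin is at (450,165), with its bar running from (475,160) to (525,200). Next I'll extract the corners by masks.

```bash
python3 - <<'E'
from h import *
def quad(c,box,lo=225,hole=False,tag=""):
    x,y,w,h=box; im=c["img"][y:y+h,x:x+w]
    m=(im.min(2)>lo).astype(np.uint8)*255
    if not hole: m=m
    cs,hi=cv2.findContours(m,cv2.RETR_CCOMP,cv2.CHAIN_APPROX_NONE)
    k=[i for i in range(len(cs)) if (hi[0][i][3]>=0)==hole]
    ct=max((cs[i] for i in k),key=cv2.contourArea)
    if not hole: ct=cv2.convexHull(ct)
    for e in np.arange(.01,.12,.004):
        p=cv2.approxPolyDP(ct,e*cv2.arcLength(ct,True),True)
        if len(p)<=4: break
    p=p[:,0]+[x,y]
    print(tag,cv2.contourArea(ct),p.tolist()); return p
a,b,w2,w3=[load(n) for n in("scene0","side0","w2","w3")]
for lo in (200,230):
  quad(w2,(190,60,140,140),lo,tag="tin w2")
  quad(w3,(390,100,120,115),lo,tag="tin w3")
  for hh in (0,1):
    for c,bx,t in((w3,(70,0,145,160),"w3"),(a,(330,115,75,65),"scene"),(b,(240,145,60,45),"side")):
      try: quad(c,bx,lo,bool(hh),f"nest {t} hole{hh}")
      except Exception as e: print(t,e)
# bar: dark tops, print brightness for lid region
im=w2["img"][90:175,205:310]; g=im.max(2); print(np.percentile(g,[5,20,40,60,80]),np.bincount(g[g<70],minlength=70))
E
```

```text
tin w2 1646.5 [[288, 82], [292, 99], [220, 124], [215, 101]]
tin w3 1786.5 [[495, 123], [496, 139], [423, 168], [420, 141]]
nest w3 hole0 12606.0 [[84, 9], [200, 38], [186, 145], [80, 121]]
nest scene hole0 1390.5 [[362, 130], [395, 149], [372, 176], [339, 155]]
nest side hole0 1048.5 [[296, 171], [240, 166], [289, 153]]
nest w3 hole1 7272.0 [[98, 25], [184, 49], [173, 130], [94, 113]]
nest scene hole1 843.5 [[362, 135], [389, 150], [372, 170], [345, 154]]
nest side hole1 185.5 [[289, 167], [266, 171], [263, 166], [285, 160]]
tin w2 1615.5 [[288, 82], [292, 99], [221, 124], [215, 101]]
tin w3 1703.5 [[495, 123], [495, 139], [423, 168], [421, 141]]
nest w3 hole0 12550.0 [[84, 9], [200, 38], [186, 145], [80, 120]]
nest scene hole0 1370.0 [[362, 130], [395, 149], [373, 175], [339, 155]]
nest side hole0 819.0 [[295, 169], [262, 175], [249, 157], [288, 153]]
nest w3 hole1 7490.5 [[98, 25], [185, 47], [174, 131], [93, 112]]
nest scene hole1 883.0 [[363, 134], [390, 150], [372, 171], [344, 154]]
nest side hole1 324.0 [[289, 165], [265, 171], [262, 159], [284, 156]]
[ 27.  46.  54. 166. 219.] [  8   0   1   1   2   2   1   3   1   1   5   4   5   3   3   6   6  10
  26  55  68  49  35  14  28  32  50  82 130 149 108  35  28  17  37  48
  44  47  34  45  32  39  41  40  84 142 219 238 265 242 244 229 220 205
 166 163 140 107  73  38  14   9   1   2   7   3   1   8   3   2]
```

```bash
python3 - <<'E'
from h import *
a,b,w2,w3=[load(n) for n in("scene0","side0","w2","w3")]
N3=[(84,9),(200,38),(186,145),(80,121)];NS=[(395,149),(372.5,175.5),(339,155),(362,130)]
H3=[(98,25),(184.5,48),(173.5,130.5),(93.5,112.5)];HS=[(389.5,150),(372,170.5),(344.5,154),(362.5,134.5)]
for A,B in((N3,NS),(H3,HS)):
  P=np.array([tri((w3,*p),(a,*q))[0] for p,q in zip(A,B)]);r=[max(tri((w3,*p),(a,*q))[1]) for p,q in zip(A,B)]
  print(P.round(4).tolist(),P.mean(0).round(4),np.round(r,4))
  Q=np.array([onplane(w3,*p,P[:,2].mean()) for p in A]);print(Q.round(4).tolist(),Q.mean(0).round(4))
  e=np.roll(Q,-1,0)-Q; print("len",np.linalg.norm(e,axis=1).round(4),"ang mod90",np.degrees(np.arctan2(e[:,1],e[:,0])).round(2)%90)
def hull(c,box,lo=200):
    x,y,w,h=box; m=(c["img"][y:y+h,x:x+w].min(2)>lo).astype(np.uint8)
    n,l,s,_=cv2.connectedComponentsWithStats(m); m=np.isin(l,[i for i in range(1,n) if s[i,4]>60]).astype(np.uint8)
    ct=cv2.convexHull(cv2.findNonZero(m))
    for e in np.arange(.005,.1,.002):
        p=cv2.approxPolyDP(ct,e*cv2.arcLength(ct,True),True)
        if len(p)<=4: break
    return p[:,0]+[x,y]
t2=hull(w2,(190,60,140,140));t3=hull(w3,(390,100,120,115));print(t2.tolist(),t3.tolist())
Q=np.array([onplane(w2,*p,.08) for p in t2]);e=np.roll(Q,-1,0)-Q
print("tin z.08",Q.round(4).tolist(),Q.mean(0),np.linalg.norm(e,axis=1).round(4),np.degrees(np.arctan2(e[:,1],e[:,0])).round(2)%90)
vis=[]
for c,(x,y,w,h) in((w2,(205,90,105,85)),(w3,(425,125,115,95))):
    im=c["img"][y:y+h,x:x+w].astype(int);g=im.max(2)
    m=((g<64)&(g>=(42 if c is w2 else 0))).astype(np.uint8);m=cv2.morphologyEx(m,cv2.MORPH_OPEN,np.ones((5,5)))
    if c is w2:
        ct=max(cv2.findContours(m,0,1)[0],key=cv2.contourArea)
        (u,v),s,an=cv2.minAreaRect(ct);bx=cv2.boxPoints(((u,v),s,an))+[x,y];print("bar",bx.tolist(),s)
        Q=np.array([onplane(c,*p,.138) for p in bx]);e=np.roll(Q,-1,0)-Q
        print(Q.mean(0).round(4),np.linalg.norm(e,axis=1).round(4),np.degrees(np.arctan2(e[:,1],e[:,0])).round(1))
    k=im.astype(np.uint8)*1
    k=np.clip(im*3.2,0,255).astype(np.uint8)
    vis.append(cv2.resize(k,(400,400*h//w//1),interpolation=cv2.INTER_NEAREST)[:320])
H=min(v.shape[0] for v in vis)
o=np.hstack([v[:H] for v in vis]);cv2.imwrite("pics/bar.png",o[:,:,::-1])
E
```

```text
[[0.5981, 0.2451, 0.0539], [0.6076, 0.1372, 0.0556], [0.5053, 0.1287, 0.0551], [0.4918, 0.2439, 0.0425]] [0.5507 0.1887 0.0518] [0.001  0.0002 0.0014 0.0001]
[[0.5987, 0.2472, 0.0518], [0.6077, 0.138, 0.0518], [0.5032, 0.1289, 0.0518], [0.4942, 0.239, 0.0518]] [0.5509 0.1883 0.0518]
len [0.1096 0.1049 0.1105 0.1048] ang mod90 [4.73 4.98 4.69 4.49]
[[0.5892, 0.2324, 0.053], [0.5953, 0.1513, 0.0506], [0.5132, 0.1447, 0.0503], [0.5062, 0.227, 0.0505]] [0.551  0.1888 0.0511] [0.     0.0008 0.0006 0.0006]
[[0.5892, 0.2333, 0.0511], [0.5946, 0.1505, 0.0511], [0.5139, 0.1448, 0.0511], [0.5068, 0.2271, 0.0511]] [0.5511 0.1889 0.0511]
len [0.083  0.0809 0.0826 0.0826] ang mod90 [3.76 4.07 4.91 4.31]
[[288, 82], [257, 169], [235, 173], [214, 102]] [[495, 123], [496, 139], [428, 208], [420, 141]]
tin z.08 [[0.6201, -0.1556, 0.08], [0.533, -0.1515, 0.08], [0.5223, -0.1315, 0.08], [0.5821, -0.0948, 0.08]] [ 0.56438494 -0.13335673  0.08      ] [0.0872 0.0226 0.0702 0.0716] [87.3  28.22 31.52 32.02]
bar [[217.1656036376953, 133.36305236816406], [231.95541381835938, 106.24840354919434], [294.38216400146484, 140.2993621826172], [279.5923538208008, 167.41400909423828]] (71.10954284667969, 30.885963439941406)
[ 0.5712 -0.1436  0.138 ] [0.0244 0.0555 0.0251 0.0569] [ -13.9 -100.4  169.5   78.8]
```

View pics/bar.png

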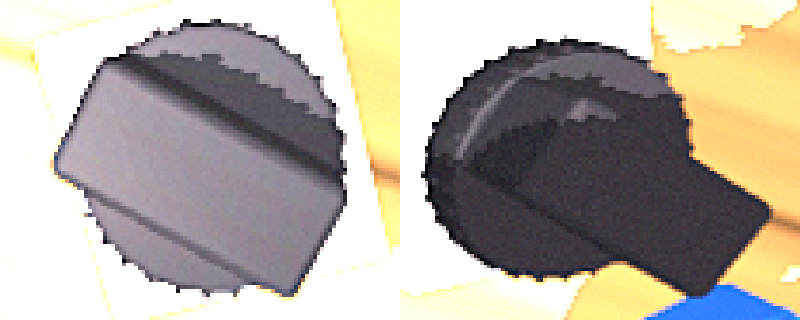

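The bar outline is clear in w2: crop corners at about (108,62), (58,170), (290,292) and (343,200). Its near end in w3 is at (768,212) and (705,293). I'll triangulate those and redo the tin's edges with a saturation mask.

```bash
python3 - <<'E'
from h import *
a,b,w2,w3=[load(n) for n in("scene0","side0","w2","w3")]
f2=lambda x,y:(205+x/3.81-.4,90+y/3.81-.4); f3=lambda x,y:(425+(x-400)/3.478-.4,125+y/3.478-.4)
for p,q in(((345,202),(770,212)),((291,293),(706,295))): print(tri((w2,*f2(*p)),(w3,*f3(*q))))
B=[f2(*p) for p in((107,60),(56,170),(291,293),(345,202))]
for z in(.134,.138,.142):
    Q=np.array([onplane(w2,*p,z) for p in B]);e=np.roll(Q,-1,0)-Q
    print("bar",z,Q.mean(0).round(4),np.linalg.norm(e,axis=1).round(4),np.degrees(np.arctan2(e[:,1],e[:,0])).round(1))
x,y,w,h=200,70,120,115
im=w2["img"][y:y+h,x:x+w];hsv=cv2.cvtColor(im,cv2.COLOR_RGB2HSV)
m=((hsv[...,1]<45)&(hsv[...,2]>110)).astype(np.uint8)
n,l,s,_=cv2.connectedComponentsWithStats(m);m=np.isin(l,[i for i in range(1,n) if s[i,4]>15]).astype(np.uint8);print(s[1:,4])
ct=cv2.convexHull(cv2.findNonZero(m))
p=[q[0] for q in cv2.approxPolyDP(ct,4.0,True)+[x,y]];print(np.array(p).tolist())
r=cv2.minAreaRect(ct);print(r[1],(cv2.boxPoints(r)+[x,y]).round(1).tolist())
bx=np.array(p) if len(p)==4 else cv2.boxPoints(r)+[x,y]
Q=np.array([onplane(w2,*p,.08) for p in bx]);e=np.roll(Q,-1,0)-Q
print("tin z.08",Q.round(4).tolist(),Q.mean(0),np.linalg.norm(e,axis=1).round(4),np.degrees(np.arctan2(e[:,1],e[:,0])).round(2)%90)
# height: w2 (214.5,100.5)<->w3 (420.5,140.5); w2 (288.5,82)<->w3 (495.5,122.5)
for P,q in(((214.3,100.8),(420.5,141)),((288.7,82.2),(495.7,122.7))): print(tri((w2,*P),(w3,*q)))
print(tool()[:2,:2],ctrl.get_obs()["q"])
E
```

```text
(array([ 0.5770079 , -0.17470946,  0.13676846]), [np.float64(0.00048283613730884116), np.float64(0.00048283613730899083)])
(array([ 0.55432088, -0.1698035 ,  0.13800951]), [np.float64(0.0002791984252002752), np.float64(0.00027919842520017187)])
bar 0.134 [ 0.5706 -0.1445  0.134 ] [0.0254 0.0566 0.0229 0.0576] [ 169.8 -100.2  -12.5   77.4]
bar 0.138 [ 0.5712 -0.1447  0.138 ] [0.025  0.0558 0.0226 0.0567] [ 169.8 -100.2  -12.5   77.4]
bar 0.142 [ 0.5718 -0.1448  0.142 ] [0.0246 0.055  0.0223 0.0559] [ 169.8 -100.2  -12.5   77.4]
[1468    2    2  280    6    2]
[[305, 157], [235, 173], [214, 102], [288, 81]]
(78.33900451660156, 78.58153533935547) [[212.9, 99.5], [289.1, 80.5], [308.1, 156.5], [231.9, 175.5]]
tin z.08 [[0.5591, -0.1933, 0.08], [0.5223, -0.1315, 0.08], [0.5821, -0.0948, 0.08], [0.6209, -0.1553, 0.08]] [ 0.57112256 -0.14375421  0.08      ] [0.0719 0.0702 0.0718 0.0726] [30.79 31.52 32.69 31.59]
(array([ 0.58296778, -0.09472781,  0.07915861]), [np.float64(0.00023491322198215852), np.float64(0.0002349132219820707)])
(array([ 0.62035116, -0.15624019,  0.07890317]), [np.float64(0.0001677235407482289), np.float64(0.00016772354074827447)])
[[ 0.3024329  -0.95317067]
 [-0.95317053 -0.30243277]] [-1.91405399e-01 -3.42832304e-03  1.73239145e+00 -6.29145632e-04
  1.41266059e+00  1.07224600e+00]
```

Everything agrees. The bar top is at z≈0.137 and the tin top at 0.079. The tin centre is (0.571,-0.144) with yaw 31.6° (mod 90), and the bar lies along 78.6°. The nest is at (0.551,0.189) with yaw 4.5°, top at 0.051 and floor at about 0.021. Now I'll move over the tin with the jaws across the bar (tool x at -11.4°, a roll of -61°).

Call:
move_arm --moves '[{"gripper":100,"x":4.45,"y":-0.3,"z":2,"roll":0},{"gripper":100,"x":4.45,"y":-0.3,"z":2,"roll":0},{"gripper":100,"x":4.45,"y":-0.3,"z":2,"roll":0},{"gripper":100,"x":4.45,"y":-0.3,"z":2,"roll":0},{"gripper":100,"x":0,"y":0,"z":0,"roll":-10}]'

```text
time_s: 2.8
eef_pos: [0.5714, -0.15, 0.3579]
eef_rot: [0.001, 0.854, -0.52, -0.002]
wrist_force: [0.3, 0.1, 0.7]
opening: 1.003
```

Call:
move_arm --moves '[{"gripper":100,"x":0,"y":0,"z":0,"roll":-10.5},{"gripper":100,"x":0,"y":0,"z":0,"roll":-10.5},{"gripper":100,"x":0,"y":0,"z":0,"roll":-10},{"gripper":100,"x":0,"y":0,"z":0,"roll":-10},{"gripper":100,"x":0,"y":0,"z":0,"roll":-10}]'

```text
time_s: 3.42
eef_pos: [0.5714, -0.1472, 0.3604]
eef_rot: [0.0, 0.995, -0.099, -0.0]
wrist_force: [-0.2, -0.0, -0.7]
opening: 0.996
```

Call:
move_arm --moves '[{"gripper":100,"x":0,"y":0,"z":0,"roll":0},{"gripper":100,"x":0,"y":0,"z":0,"roll":0}]'

```text
time_s: 3.68
eef_pos: [0.5717, -0.1458, 0.3605]
eef_rot: [0.0, 0.995, -0.103, -0.0]
wrist_force: [1.0, 0.7, -0.5]
opening: 1.0
```

```bash
python3 - <<'E'
from h import *
c=cam("wrist","w4");T=tool();print(T.round(4).tolist(),ctrl.get_obs()["time_s"],np.degrees(np.arctan2(T[1,0],T[0,0])))
print((T[:3,:3].T@(np.array([.5712,-.1442,.284])-T[:3,3])*100).round(2))
E
```

```text
[[0.9792, -0.203, -0.0003, 0.5718], [-0.203, -0.9792, -0.0001, -0.1455], [-0.0002, 0.0001, -1.0, 0.3606], [0.0, 0.0, 0.0, 1.0]] 3.725 -11.709836727949474
[-0.08 -0.12  7.66]
```

View pics/w4.png

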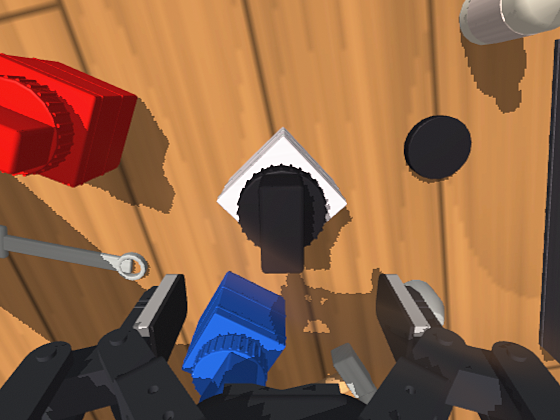

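The bar is centred between the fingers and aligned with them: it spans columns 260-303 and is vertical, and the blue decoy is clear of the finger paths. Descend and grip.

Call:
move_arm --moves '[{"gripper":100,"x":-0.05,"y":-0.1,"z":2.5,"roll":0},{"gripper":100,"x":0,"y":0,"z":2.5,"roll":0},{"gripper":100,"x":0,"y":0,"z":2.6,"roll":0},{"gripper":100,"x":0,"y":0,"z":0,"roll":0},{"gripper":0,"x":0,"y":0,"z":0,"roll":0}]'

```text
time_s: 4.35
eef_pos: [0.5721, -0.1437, 0.2856]
eef_rot: [0.0, 0.995, -0.1, 0.001]
wrist_force: [-0.6, 0.6, 0.2]
opening: 0.817
```

Call:
move_arm --moves '[{"gripper":0,"x":0,"y":0,"z":0,"roll":0},{"gripper":0,"x":0,"y":0,"z":0,"roll":0},{"gripper":0,"x":0,"y":0,"z":0,"roll":0},{"gripper":0,"x":0,"y":0,"z":0,"roll":0},{"gripper":0,"x":0,"y":0,"z":0,"roll":0}]'

```text
time_s: 4.97
eef_pos: [0.5721, -0.1436, 0.2858]
eef_rot: [0.0, 0.995, -0.1, 0.001]
wrist_force: [-0.6, 0.6, 5.9]
opening: 0.312
```

Call:
move_arm --moves '[{"gripper":0,"x":0,"y":0,"z":-1,"roll":0},{"gripper":0,"x":0,"y":0,"z":-3.5,"roll":0},{"gripper":0,"x":0,"y":0,"z":-4,"roll":0},{"gripper":0,"x":0,"y":0,"z":-4,"roll":0},{"gripper":0,"x":0,"y":0,"z":-2.5,"roll":0}]'

```text
time_s: 5.6
eef_pos: [0.5716, -0.1433, 0.4363]
eef_rot: [0.0, 0.995, -0.1, 0.0]
wrist_force: [0.8, -0.5, -6.4]
opening: 0.314
```

```bash
python3 - <<'E'
from h import *
T=tool();o=ctrl.get_obs();print(T.round(4).tolist(),o["time_s"],np.degrees(np.arctan2(T[1,0],T[0,0])),o["wrist_force"],o["torque"])
a=cam("scene","s5");b=cam("side","d5");w=cam("wrist","w5")
print([proj(c,[.572,-.144,.2]) for c in(a,b)])
f=lambda im,x,y,w,h:cv2.resize(im[y:y+h,x:x+w],(400,300),interpolation=cv2.INTER_CUBIC)
u,v=map(int,proj(a,[.572,-.144,.2]));p,q=map(int,proj(b,[.572,-.144,.2]))
o=np.vstack([np.hstack([f(a["img"],u-80,v-60,160,120),f(b["img"],p-80,q-60,160,120)]),np.hstack([f(w["img"],140,120,280,210)]*2)])
cv2.imwrite("pics/lift.png",o[:,:,::-1]);print(u,v,p,q)
E
```

```text
[[0.98, -0.1989, 0.0005, 0.5716], [-0.1989, -0.98, -0.0003, -0.1433], [0.0006, 0.0001, -1.0, 0.4363], [0.0, 0.0, 0.0, 1.0]] 5.6 -11.474804795499153 [ 0.81849988 -0.45629021 -6.40292658] [-0.07277265 -0.14206673  0.03061663]
[(np.float64(283.1126803944552), np.float64(207.45931464304272)), (np.float64(297.3080390537709), np.float64(183.92801850027155))]
283 207 297 183
```

View pics/lift.png

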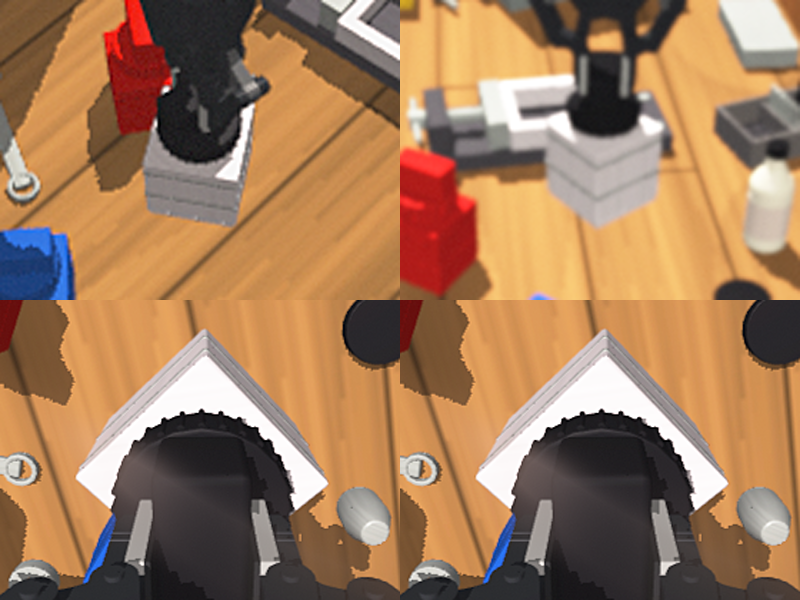

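Lifted level: the scene and side views show the tin held straight. In the wrist view, the tin's top corners are left (78,478), right (328,482) and apex near (205,355) in crop pixels. I'll measure its yaw and offset relative to the tool.

```bash
python3 - <<'E'
from h import *
w=load("w5");T=tool();im=w["img"]
x,y,W,H=185,140,200,130
g=im[y:y+H,x:x+W].min(2);print(np.bincount(g.ravel()//10))
for lo in (215,225,235):
    m=(g>lo).astype(np.uint8);n,l,s,_=cv2.connectedComponentsWithStats(m);i=1+np.argmax(s[1:,4])
    ct=cv2.findContours((l==i).astype(np.uint8),0,1)[0][0][:,0]+[x,y]
    # outer edges: for each column topmost pixel
    cols=np.unique(ct[:,0]);top=np.array([[c,(np.where(l[:,c-x]==i)[0].min()+y)] for c in cols])
    k=top[np.argmin(top[:,1])];z=T[2,3]-.2057
    out=[]
    for sel in (top[(top[:,0]<k[0]-5)&(top[:,0]>cols.min()+6)],top[(top[:,0]>k[0]+5)&(top[:,0]<cols.max()-6)]):
        vx,vy,x0,y0=cv2.fitLine(sel.astype(np.float32),cv2.DIST_HUBER,0,.01,.01).ravel()
        P=onplane(w,x0,y0,z);Q=onplane(w,x0+vx*30,y0+vy*30,z);out.append((P[:2],(Q-P)[:2]/np.linalg.norm((Q-P)[:2])))
    an=[np.degrees(np.arctan2(d[1],d[0]))%90 for _,d in out]
    (p,d),(q,e)=out; t=np.linalg.solve(np.array([d,-e]).T,q-p);A=p+t[0]*d
    print(lo,k,cols.min(),cols.max(),"yaw",np.round(an,2),"apex",A.round(4),"axis dist to edges",[abs(dd[0]*(T[1,3]-pp[1])-dd[1]*(T[0,3]-pp[0])).round(4) for pp,dd in out])
E
```

```text
[  96  111 1478 1520 1436  992  780 1344 7241 3265  385  126  218  430
  564  311  158  171  245  576  442   94   90   89  715 3123]
215 [283 159] 194 368 yaw [31.94 31.97] apex [ 0.583 -0.094] axis dist to edges [np.float64(0.036), np.float64(0.0357)]
225 [283 159] 194 368 yaw [31.98 32.03] apex [ 0.583  -0.0941] axis dist to edges [np.float64(0.0358), np.float64(0.0356)]
235 [284 159] 194 368 yaw [32.02 32.21] apex [ 0.5829 -0.0944] axis dist to edges [np.float64(0.0357), np.float64(0.0355)]
```

Call:
move_arm --moves '[{"gripper":0,"x":-0.55,"y":-2,"z":0,"roll":0},{"gripper":0,"x":-1.1,"y":-4,"z":0,"roll":0},{"gripper":0,"x":-1.3,"y":-5,"z":0,"roll":0},{"gripper":0,"x":-1.3,"y":-5,"z":0,"roll":0},{"gripper":0,"x":-1.3,"y":-5,"z":0,"roll":0}]'

```text
time_s: 6.38
eef_pos: [0.558, 0.0757, 0.4322]
eef_rot: [-0.0, 0.995, -0.1, -0.002]
wrist_force: [0.7, -0.0, -5.9]
opening: 0.317
```

Call:
move_arm --moves '[{"gripper":0,"x":-1.3,"y":-5,"z":0,"roll":0},{"gripper":0,"x":-1.1,"y":-4,"z":0,"roll":0},{"gripper":0,"x":-0.65,"y":-2.1,"z":0,"roll":0},{"gripper":0,"x":0,"y":0,"z":0,"roll":5},{"gripper":0,"x":0,"y":0,"z":0,"roll":8.5}]'

```text
time_s: 7.0
eef_pos: [0.5502, 0.1895, 0.432]
eef_rot: [0.001, 0.976, -0.218, -0.002]
wrist_force: [0.4, -0.7, -5.9]
opening: 0.311
```

Call:
move_arm --moves '[{"gripper":0,"x":0,"y":0,"z":0,"roll":8.5},{"gripper":0,"x":0,"y":0,"z":0,"roll":5.5},{"gripper":0,"x":0,"y":0,"z":0,"roll":0},{"gripper":0,"x":0,"y":0,"z":0,"roll":0}]'

```text
time_s: 7.5
eef_pos: [0.5509, 0.1886, 0.4334]
eef_rot: [0.0, 0.943, -0.333, -0.001]
wrist_force: [-0.7, -0.8, -4.4]
opening: 0.317
```

```bash
cat > edge.py <<'E'
from h import *
w=cam("wrist","w6");T=tool();o=ctrl.get_obs()
print(T[:3,3].round(4),o["time_s"],"tool yaw",np.degrees(np.arctan2(T[1,0],T[0,0])),o["wrist_force"],o["torque"])
print("need",(T[:3,:3].T@(np.array([.551,.1888,T[2,3]])-T[:3,3])*100).round(2))
im=w["img"];x,y,W,H=185,140,200,130;g=im[y:y+H,x:x+W].min(2)
m=(g>225).astype(np.uint8);n,l,s,_=cv2.connectedComponentsWithStats(m);i=1+np.argmax(s[1:,4])
cols=np.where((l==i).any(0))[0];top=np.array([[c+x,np.where(l[:,c]==i)[0].min()+y] for c in cols])
k=top[np.argmin(top[:,1])]
for sel in (top[(top[:,0]<k[0]-5)&(top[:,0]>cols.min()+x+6)],top[(top[:,0]>k[0]+5)&(top[:,0]<cols.max()+x-6)]):
    vx,vy,x0,y0=cv2.fitLine(sel.astype(np.float32),cv2.DIST_HUBER,0,.01,.01).ravel()
    d=onplane(w,x0+vx*30,y0+vy*30,T[2,3]-.2057)-onplane(w,x0,y0,T[2,3]-.2057);print("tin yaw",np.degrees(np.arctan2(d[1],d[0]))%90)
E
python3 edge.py
```

```text
[0.551  0.1885 0.4338] 7.55 tool yaw -38.87673344888598 [-0.33138327  0.4302879  -5.36981064] [ 0.0150703  -0.00334027  0.02186436]
need [-0.02 -0.02  0.  ]
tin yaw 4.690981900902136
tin yaw 4.733868518644698
```

View pics/w6.png

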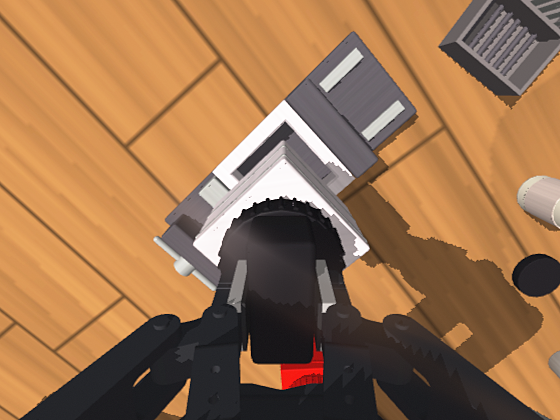

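The tin hangs square above the nest, its edges parallel to the nest's: yaw 4.7° against 4.5°, xy within 0.3 mm. Descend to just above the rim, then in.

Call:
move_arm --moves '[{"gripper":0,"x":0,"y":0,"z":2,"roll":0},{"gripper":0,"x":0,"y":0,"z":3,"roll":0},{"gripper":0,"x":0,"y":0,"z":2.6,"roll":0},{"gripper":0,"x":0,"y":0,"z":1,"roll":0.2},{"gripper":0,"x":0,"y":0,"z":0,"roll":0}]'

```text
time_s: 8.18
eef_pos: [0.5513, 0.1883, 0.3483]
eef_rot: [0.0, 0.942, -0.335, -0.001]
wrist_force: [-0.0, -0.0, -5.8]
opening: 0.316
```

Call:
move_arm --moves '[{"gripper":0,"x":0,"y":0,"z":0.5,"roll":0},{"gripper":0,"x":0,"y":0,"z":0.4,"roll":0},{"gripper":0,"x":0,"y":0,"z":0.4,"roll":0},{"gripper":0,"x":0,"y":0,"z":0.2,"roll":0},{"gripper":0,"x":0,"y":0,"z":0,"roll":0}]'

```text
time_s: 8.8
eef_pos: [0.5513, 0.1883, 0.3335]
eef_rot: [0.0, 0.942, -0.335, -0.0]
wrist_force: [0.3, -0.1, -5.6]
opening: 0.312
```

Call:
move_arm --moves '[{"gripper":0,"x":0,"y":0,"z":0.4,"roll":0},{"gripper":0,"x":0,"y":0,"z":0.4,"roll":0},{"gripper":0,"x":0,"y":0,"z":0.4,"roll":0},{"gripper":0,"x":0,"y":0,"z":0.2,"roll":0},{"gripper":0,"x":0,"y":0,"z":0,"roll":0}]'

```text
time_s: 9.43
eef_pos: [0.5513, 0.1883, 0.3194]
eef_rot: [0.0, 0.942, -0.335, -0.0]
wrist_force: [-0.5, 0.2, -5.8]
opening: 0.318
```

Call:
move_arm --moves '[{"gripper":0,"x":0,"y":0,"z":0.4,"roll":0},{"gripper":0,"x":0,"y":0,"z":0.3,"roll":0},{"gripper":0,"x":0,"y":0,"z":0.2,"roll":0},{"gripper":0,"x":0,"y":0,"z":0.1,"roll":0},{"gripper":0,"x":0,"y":0,"z":0,"roll":0}]'

```text
time_s: 10.05
eef_pos: [0.5515, 0.1883, 0.3109]
eef_rot: [-0.0, 0.942, -0.335, 0.0]
wrist_force: [-4.2, -0.7, 5.2]
opening: 0.318
```

Call:
move_arm --moves '[{"gripper":0,"x":0,"y":0,"z":0.1,"roll":0},{"gripper":0,"x":0,"y":0,"z":0.1,"roll":0},{"gripper":0,"x":0,"y":0,"z":0,"roll":0}]'

```text
time_s: 10.42
eef_pos: [0.5517, 0.1885, 0.3108]
eef_rot: [-0.0, 0.942, -0.335, 0.001]
wrist_force: [-8.9, -1.7, 16.9]
opening: 0.32
```

Contact came at z=0.3108, about 4 mm above the expected floor, with a sideways push of -9 N in x. I'll back off, shift 1 mm in -x, and press again.

Call:
move_arm --moves '[{"gripper":0,"x":0,"y":0,"z":-0.25,"roll":0},{"gripper":0,"x":-0.08,"y":0.06,"z":0,"roll":0},{"gripper":0,"x":0,"y":0,"z":0,"roll":0}]'

```text
time_s: 10.8
eef_pos: [0.5512, 0.1883, 0.311]
eef_rot: [-0.001, 0.942, -0.335, 0.001]
wrist_force: [3.4, 0.6, 2.2]
opening: 0.313
```

Call:
move_arm --moves '[{"gripper":0,"x":0,"y":0,"z":0.15,"roll":0},{"gripper":0,"x":0,"y":0,"z":0.1,"roll":0},{"gripper":0,"x":0,"y":0,"z":0,"roll":0}]'

```text
time_s: 11.18
eef_pos: [0.5514, 0.1884, 0.3107]
eef_rot: [-0.001, 0.942, -0.335, 0.002]
wrist_force: [-2.9, -1.9, 16.7]
opening: 0.315
```

```bash
python3 - <<'E'
from h import *
o=ctrl.get_obs();print(o["eef_pos"],o["wrist_force"],o["torque"])
a=cam("scene","s7");b=cam("side","d7");w=cam("wrist","w7")
f=lambda im,x,y,w,h:cv2.resize(im[y:y+h,x:x+w],(400,300),interpolation=cv2.INTER_CUBIC)
z=np.hstack([f(a["img"],315,85,112,84),f(b["img"],216,104,112,84)])
o=np.vstack([z,cv2.resize(w["img"][110:320,60:460],(800,420))[:300]])
cv2.imwrite("pics/nest.png",o[:,:,::-1])
E
```

```text
[0.55144112 0.18840326 0.31065366] [-2.88975932 -1.87544133 16.74868942] [-0.27759941  0.49792474  0.02643225]
```

View pics/nest.png

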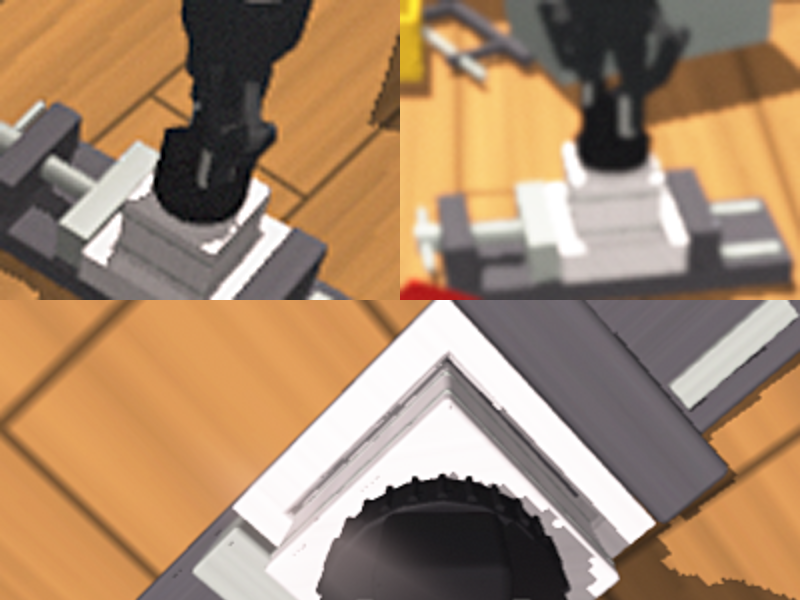

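The tin sits square inside the nest with even gaps on all sides: hole apex at crop (447,354), tin apex at (452,403), right rim corner at (655,522). I'll check whether the rim height puts the floor at 0.025.

```bash
python3 - <<'E'
from h import *
w3,w7,a=load("w3"),load("w7"),load("scene0")
f=lambda x,y:(60+x/2-.25,110+(y-300)/2-.25)
for p,q,s in(((200,38),(655,522),(372.5,175.5)),((80,121),(235,510),(362,130)),((98,25),(447,354),(389.5,150))):
    print(tri((w3,*p),(w7,*f(*q))), tri((w3,*p),(w7,*f(*q)),(a,*s))[0].round(4))
for z in(.101,.105): print("tin apex",onplane(w7,*f(450,403),z), "expected from centre", .551+np.array([np.cos(np.radians(49.6))*.0523]),.1888+np.sin(np.radians(49.6))*.0523)
o,d=ray(w7,*f(450,403));
E
```

```text
(array([0.60783207, 0.13725006, 0.05474825]), [np.float64(0.00031087803684433493), np.float64(0.0003108780368447198)]) [0.6078 0.1374 0.0553]
(array([0.49530819, 0.23650761, 0.05664313]), [np.float64(0.0001148089703213744), np.float64(0.00011480897032137807)]) [0.495  0.2366 0.0538]
(array([0.5884569 , 0.23111482, 0.05558469]), [np.float64(0.0006945651913705515), np.float64(0.0006945651913703264)]) [0.5888 0.2314 0.0544]
tin apex [0.58338596 0.22524078 0.101     ] expected from centre [0.58489667] 0.22862845348417132
tin apex [0.58383843 0.22588904 0.105     ] expected from centre [0.58489667] 0.22862845348417132
```

The rim measures 0.055 with three views, so the floor is at 0.025 and the tin is home; my first height was about 4 mm low. Ease the pressing force, then start turning clockwise (positive roll, since tool z points down).

Call:
move_arm --moves '[{"gripper":0,"x":0,"y":0,"z":-0.15,"roll":0},{"gripper":0,"x":0,"y":0,"z":0,"roll":0},{"gripper":0,"x":0,"y":0,"z":0,"roll":4},{"gripper":0,"x":0,"y":0,"z":0,"roll":4},{"gripper":0,"x":0,"y":0,"z":0,"roll":0}]'

```text
time_s: 11.95
eef_pos: [0.5514, 0.1883, 0.3108]
eef_rot: [-0.001, 0.916, -0.401, 0.002]
wrist_force: [2.5, -0.6, 7.4]
opening: 0.317
```

```bash
cat > t.py <<'E'
from h import *
o=ctrl.get_obs();T=tool();print(o["time_s"],o["eef_pos"].round(4),"yaw",np.degrees(np.arctan2(T[1,0],T[0,0])).round(2),"F",o["wrist_force"].round(1),"M",o["torque"].round(3),"q6",o["q"][5].round(3),"e6",o["joint_efforts"][5].round(3),o["opening"].round(3))
E
python3 t.py
```

```text
Traceback (most recent call last):
  File "t.py", line 2, in <module>
    o=ctrl.get_obs();T=tool();print(o["time_s"],o["eef_pos"].round(4),"yaw",np.degrees(np.arctan2(T[1,0],T[0,0])).round(2),"F",o["wrist_force"].round(1),"M",o["torque"].round(3),"q6",o["q"][5].round(3),"e6",o["joint_efforts"][5].round(3),o["opening"].round(3))
                                                                                                                                                                                                                                              ^^^^^^^^^^^^^^^^^^
AttributeError: 'float' object has no attribute 'round'
```

```bash
sed -i 's/,o\["opening"\].round(3))/)/' t.py; python3 t.py
```

```text
11.95 [0.5514 0.1883 0.3108] yaw -47.24 F [ 2.5 -0.6  7.4] M [-0.161 -0.349 -0.127] q6 0.95 e6 0.242
```

Call:
move_arm --moves '[{"gripper":0,"x":0,"y":0,"z":-0.05,"roll":5},{"gripper":0,"x":0,"y":0,"z":0,"roll":5},{"gripper":0,"x":0,"y":0,"z":0,"roll":5},{"gripper":0,"x":0,"y":0,"z":0,"roll":5},{"gripper":0,"x":0,"y":0,"z":0,"roll":0}]'

```text
time_s: 12.58
eef_pos: [0.5514, 0.1882, 0.3109]
eef_rot: [-0.001, 0.833, -0.554, 0.001]
wrist_force: [3.2, -0.6, 6.4]
opening: 0.316
```

```bash
python3 t.py
```

```text
12.575 [0.5514 0.1882 0.3109] yaw -67.25 F [ 3.2 -0.6  6.4] M [-0.182 -0.611 -0.022] q6 1.299 e6 0.317
```

Call:
move_arm --moves '[{"gripper":0,"x":0,"y":0,"z":0,"roll":0}]'

```text
time_s: 12.7
eef_pos: [0.5514, 0.1882, 0.3109]
eef_rot: [-0.001, 0.833, -0.553, 0.002]
wrist_force: [2.6, -0.2, 5.0]
opening: 0.313
```

```bash
python3 - <<'E'
from h import *
for i in range(6):
    o=ctrl.get_obs();print(o["q"].round(4),o["joint_efforts"].round(3),o["wrist_force"].round(1),o["torque"].round(3)); ctrl.camera("wrist")
E
```

```text
[ 1.2540e-01  2.9560e-01  1.6686e+00 -4.0000e-04  1.1736e+00  1.2984e+00] [ 1.1100e+00 -4.3585e+01 -2.7936e+01  3.7600e-01  9.5900e-01 -3.9000e-02] [ 2.6 -0.2  5. ] [-0.184 -0.57  -0.013]
[ 1.2540e-01  2.9560e-01  1.6686e+00 -4.0000e-04  1.1736e+00  1.2983e+00] [  1.11  -43.584 -27.936   0.376   0.959  -0.047] [ 3.3 -0.5  5.7] [-0.167 -0.553 -0.066]
[ 1.2540e-01  2.9560e-01  1.6687e+00 -4.0000e-04  1.1736e+00  1.2983e+00] [  1.11  -43.584 -27.936   0.375   0.959  -0.048] [ 3.6 -1.2  4.8] [-0.185 -0.565 -0.11 ]
[ 1.2540e-01  2.9560e-01  1.6686e+00 -4.0000e-04  1.1737e+00  1.2984e+00] [  1.109 -43.583 -27.936   0.375   0.959  -0.048] [3.8 0.2 5.5] [-0.135 -0.595 -0.057]
[ 1.2540e-01  2.9570e-01  1.6687e+00 -4.0000e-04  1.1737e+00  1.2983e+00] [  1.108 -43.584 -27.937   0.375   0.959  -0.048] [ 2.3 -0.9  5.2] [-0.181 -0.565 -0.027]
[ 1.2540e-01  2.9560e-01  1.6687e+00 -4.0000e-04  1.1737e+00  1.2984e+00] [  1.108 -43.583 -27.937   0.375   0.959  -0.048] [ 2.7 -1.2  4.1] [-0.166 -0.532 -0.018]
```

Static e6 is -0.048, about the running friction, so the lid is turning freely with 28° done. Now smaller steps, watching e6 and M at rest.

Call:
move_arm --moves '[{"gripper":0,"x":0,"y":0,"z":-0.05,"roll":1.5},{"gripper":0,"x":0,"y":0,"z":0,"roll":1.5},{"gripper":0,"x":0,"y":0,"z":0,"roll":1.5},{"gripper":0,"x":0,"y":0,"z":0,"roll":0},{"gripper":0,"x":0,"y":0,"z":0,"roll":0}]'

```text
time_s: 13.62
eef_pos: [0.5511, 0.1882, 0.311]
eef_rot: [-0.001, 0.81, -0.586, 0.001]
wrist_force: [4.5, -1.4, 5.7]
opening: 0.317
```

```bash
python3 t.py
```

```text
13.625 [0.5511 0.1882 0.311 ] yaw -71.74 F [ 4.5 -1.4  5.7] M [-0.228 -0.83  -0.017] q6 1.378 e6 -0.046
```

Call:
move_arm --moves '[{"gripper":0,"x":0,"y":0,"z":0,"roll":1.5},{"gripper":0,"x":0,"y":0,"z":0,"roll":1.5},{"gripper":0,"x":0,"y":0,"z":0,"roll":1.5},{"gripper":0,"x":0,"y":0,"z":0,"roll":0},{"gripper":0,"x":0,"y":0,"z":0,"roll":0}]'

```text
time_s: 14.25
eef_pos: [0.5511, 0.1881, 0.311]
eef_rot: [-0.001, 0.787, -0.617, 0.001]
wrist_force: [4.0, -0.9, 5.0]
opening: 0.318
```

```bash
python3 t.py
```

```text
14.25 [0.5511 0.1881 0.311 ] yaw -76.25 F [ 4.  -0.9  5. ] M [-0.254 -0.836 -0.013] q6 1.456 e6 -0.046
```

Call:
move_arm --moves '[{"gripper":0,"x":0,"y":0,"z":0,"roll":1.5},{"gripper":0,"x":0,"y":0,"z":0,"roll":1.5},{"gripper":0,"x":0,"y":0,"z":0,"roll":1.5},{"gripper":0,"x":0,"y":0,"z":0,"roll":0},{"gripper":0,"x":0,"y":0,"z":0,"roll":0}]'

```text
time_s: 14.88
eef_pos: [0.5511, 0.1881, 0.311]
eef_rot: [-0.001, 0.762, -0.648, 0.001]
wrist_force: [3.6, -1.0, 6.1]
opening: 0.316
```

```bash
python3 t.py
```

```text
14.875 [0.5511 0.1881 0.311 ] yaw -80.75 F [ 3.6 -1.   6.1] M [-0.312 -0.815 -0.069] q6 1.535 e6 -0.046
```

Call:
move_arm --moves '[{"gripper":0,"x":0,"y":0,"z":0,"roll":1.5},{"gripper":0,"x":0,"y":0,"z":0,"roll":1.5},{"gripper":0,"x":0,"y":0,"z":0,"roll":1.5},{"gripper":0,"x":0,"y":0,"z":0,"roll":0},{"gripper":0,"x":0,"y":0,"z":0,"roll":0}]'

```text
time_s: 15.5
eef_pos: [0.5511, 0.1881, 0.311]
eef_rot: [-0.001, 0.736, -0.677, 0.001]
wrist_force: [4.7, -1.3, 5.1]
opening: 0.316
```

```bash
python3 t.py
```

```text
15.5 [0.5511 0.1881 0.311 ] yaw -85.25 F [ 4.7 -1.3  5.1] M [-0.308 -0.845 -0.028] q6 1.613 e6 -0.046
```

Call:
move_arm --moves '[{"gripper":0,"x":0,"y":0,"z":0,"roll":1.5},{"gripper":0,"x":0,"y":0,"z":0,"roll":1.5},{"gripper":0,"x":0,"y":0,"z":0,"roll":1.5},{"gripper":0,"x":0,"y":0,"z":0,"roll":0},{"gripper":0,"x":0,"y":0,"z":0,"roll":0}]'

```text
time_s: 16.12
eef_pos: [0.5511, 0.1881, 0.311]
eef_rot: [-0.001, 0.709, -0.706, 0.001]
wrist_force: [4.2, -2.0, 4.8]
opening: 0.317
```

```bash
python3 t.py
```

```text
16.125 [0.5511 0.1881 0.311 ] yaw -89.74 F [ 4.2 -2.   4.8] M [-0.364 -0.82  -0.059] q6 1.692 e6 -0.047
```

Call:
move_arm --moves '[{"gripper":0,"x":0,"y":0,"z":0,"roll":1.5},{"gripper":0,"x":0,"y":0,"z":0,"roll":1.5},{"gripper":0,"x":0,"y":0,"z":0,"roll":1.5},{"gripper":0,"x":0,"y":0,"z":0,"roll":0},{"gripper":0,"x":0,"y":0,"z":0,"roll":0}]'

```text
time_s: 16.75
eef_pos: [0.5511, 0.1881, 0.311]
eef_rot: [0.001, -0.68, 0.733, -0.001]
wrist_force: [3.6, -2.0, 5.1]
opening: 0.312
```

```bash
python3 t.py
```

```text
16.75 [0.5511 0.1881 0.311 ] yaw -94.25 F [ 3.6 -2.   5.1] M [-0.314 -0.866 -0.084] q6 1.77 e6 -0.047
```

Call:
move_arm --moves '[{"gripper":0,"x":0,"y":0,"z":0,"roll":1.5},{"gripper":0,"x":0,"y":0,"z":0,"roll":1.5},{"gripper":0,"x":0,"y":0,"z":0,"roll":1.5},{"gripper":0,"x":0,"y":0,"z":0,"roll":0},{"gripper":0,"x":0,"y":0,"z":0,"roll":0}]'

```text
time_s: 17.38
eef_pos: [0.5511, 0.1881, 0.311]
eef_rot: [0.001, -0.651, 0.759, -0.001]
wrist_force: [4.5, -1.8, 5.5]
opening: 0.318
```

```bash
python3 t.py
```

```text
17.375 [0.5511 0.1881 0.311 ] yaw -98.74 F [ 4.5 -1.8  5.5] M [-0.343 -0.85  -0.055] q6 1.849 e6 -0.047
```

Call:
move_arm --moves '[{"gripper":0,"x":0,"y":0,"z":0,"roll":1.5},{"gripper":0,"x":0,"y":0,"z":0,"roll":1.5},{"gripper":0,"x":0,"y":0,"z":0,"roll":1.5},{"gripper":0,"x":0,"y":0,"z":0,"roll":0},{"gripper":0,"x":0,"y":0,"z":0,"roll":0}]'

```text
time_s: 18.0
eef_pos: [0.551, 0.1879, 0.3109]
eef_rot: [0.001, -0.621, 0.784, -0.001]
wrist_force: [3.6, -2.8, 5.5]
opening: 0.313
```

```bash
python3 t.py
```

```text
18.0 [0.551  0.1879 0.3109] yaw -103.25 F [ 3.6 -2.8  5.5] M [-0.476 -0.696  0.006] q6 1.928 e6 -0.047
```

Call:
move_arm --moves '[{"gripper":0,"x":0,"y":0,"z":0,"roll":1.5},{"gripper":0,"x":0,"y":0,"z":0,"roll":1.5},{"gripper":0,"x":0,"y":0,"z":0,"roll":0},{"gripper":0,"x":0,"y":0,"z":0,"roll":0}]'

```text
time_s: 18.5
eef_pos: [0.5509, 0.1879, 0.3109]
eef_rot: [0.0, -0.6, 0.8, -0.001]
wrist_force: [3.2, -3.0, 4.9]
opening: 0.314
```

```bash
python3 t.py
```

```text
18.5 [0.5509 0.1879 0.3109] yaw -106.2 F [ 3.2 -3.   4.9] M [-0.603 -0.53   0.347] q6 1.979 e6 0.294
```

Landed: e6 and M_z rose to about +0.3. Now 1° steps.

Call:
move_arm --moves '[{"gripper":0,"x":0,"y":0,"z":0,"roll":1},{"gripper":0,"x":0,"y":0,"z":0,"roll":0},{"gripper":0,"x":0,"y":0,"z":0,"roll":0}]'

```text
time_s: 18.88
eef_pos: [0.5509, 0.1879, 0.3108]
eef_rot: [0.0, -0.594, 0.805, -0.001]
wrist_force: [4.2, -3.9, 6.0]
opening: 0.318
```

```bash
python3 t.py
```

```text
18.875 [0.5509 0.1879 0.3108] yaw -107.19 F [ 4.2 -3.9  6. ] M [-0.619 -0.657  0.346] q6 1.997 e6 0.392
```

Call:
move_arm --moves '[{"gripper":0,"x":0,"y":0,"z":0,"roll":1.4},{"gripper":0,"x":0,"y":0,"z":0,"roll":0},{"gripper":0,"x":0,"y":0,"z":0,"roll":0}]'

```text
time_s: 19.25
eef_pos: [0.5509, 0.1879, 0.3108]
eef_rot: [0.0, -0.584, 0.812, -0.001]
wrist_force: [3.5, -4.4, 5.6]
opening: 0.313
```

```bash
python3 t.py; python3 - <<'E'
from h import *
M=[]
for i in range(10): ctrl.camera("wrist");M.append(ctrl.get_obs()["torque"][2])
print(np.mean(M),np.std(M))
E
```

```text
19.25 [0.5509 0.1879 0.3108] yaw -108.58 F [ 3.5 -4.4  5.6] M [-0.648 -0.575  0.497] q6 2.021 e6 0.478
0.47762061638880615 0.03250439429963329
```

Torque is 0.478 N m and the twist since 0.3 N m is about 0.042 rad. A small margin step of 0.5°, then read, unwind nothing, and open.

Call:
move_arm --moves '[{"gripper":0,"x":0,"y":0,"z":0,"roll":0.5},{"gripper":0,"x":0,"y":0,"z":0,"roll":0},{"gripper":0,"x":0,"y":0,"z":0,"roll":0}]'

```text
time_s: 20.12
eef_pos: [0.5509, 0.1879, 0.3108]
eef_rot: [0.0, -0.58, 0.814, -0.001]
wrist_force: [2.5, -2.9, 5.9]
opening: 0.318
```

```bash
python3 t.py
```

```text
20.125 [0.5509 0.1879 0.3108] yaw -109.07 F [ 2.5 -2.9  5.9] M [-0.626 -0.632  0.552] q6 2.03 e6 0.551
```

Call:
move_arm --moves '[{"gripper":60,"x":0,"y":0,"z":0,"roll":0},{"gripper":100,"x":0,"y":0,"z":0,"roll":0},{"gripper":100,"x":0,"y":0,"z":0,"roll":0},{"gripper":100,"x":0,"y":0,"z":0,"roll":0},{"gripper":100,"x":0,"y":0,"z":0,"roll":0}]'

```text
time_s: 20.75
eef_pos: [0.5503, 0.1883, 0.3101]
eef_rot: [-0.0, -0.58, 0.815, 0.0]
wrist_force: [0.3, -0.3, 0.4]
opening: 0.999
```

Call:
move_arm --moves '[{"gripper":100,"x":0,"y":0,"z":-1,"roll":0},{"gripper":100,"x":0,"y":0,"z":-3,"roll":0},{"gripper":100,"x":0,"y":0,"z":-4,"roll":0},{"gripper":100,"x":0,"y":0,"z":-4,"roll":0},{"gripper":100,"x":0,"y":0,"z":0,"roll":0}]'

```text
time_s: 21.38
eef_pos: [0.5512, 0.1885, 0.4354]
eef_rot: [0.004, -0.58, 0.814, -0.002]
wrist_force: [-0.1, 0.3, 0.0]
opening: 1.0
```

```bash
python3 t.py; python3 - <<'E'
from h import *
a=cam("scene","s9");b=cam("side","d9");w=cam("wrist","w9")
f=lambda im:cv2.resize(im,(400,300),interpolation=cv2.INTER_CUBIC)
o=np.vstack([np.hstack([f(a["img"]),f(b["img"])]),np.hstack([f(w["img"]),f(b["img"][104:188,216:328])])])
cv2.imwrite("pics/end.png",o[:,:,::-1])
E
```

```text
21.375 [0.5512 0.1885 0.4354] yaw -109.08 F [-0.1  0.3  0. ] M [-0.018 -0.007 -0.017] q6 2.03 e6 -0.0
```

View pics/end.png

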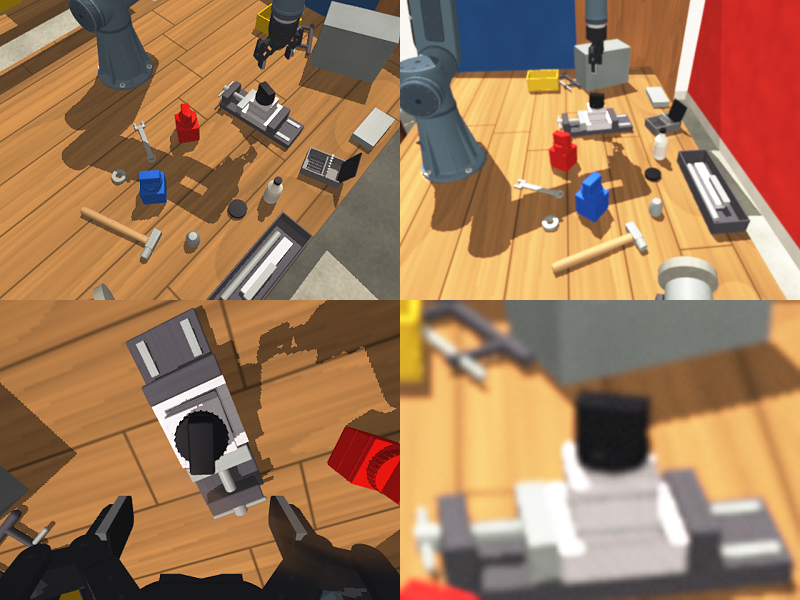

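The tin stands upright in the nest, at scene panel (265,110), the gripper is clear, and the other things are where they were. Handing in.

```bash
python3 -c "
from bench import ctrl
print(ctrl.hand_in())"
```

```text
the job is handed in; nothing more can be done
None
```

I lifted the black-lidded tin by its bar, stood it in the vise's nest and turned the lid clockwise until it was snug. I then let go, raised the gripper clear and handed in at about 21.5 s. The hand-in gives no verdict.

- **Seating:** the tin touched bottom with its underside at about z = 0.025 m, 4 mm higher than my first floor estimate. A 1 mm shift and a second push gave the same height. Triangulating the rim again from three views put it at 0.055 m, so the floor is at 0.025 m and the tin is home. The gaps around it looked even.
- **Tightening:** the lid ran freely for about 65°, then landed on the gasket. The last reading before letting go was 0.55 N m on both the wrist and joint 6. The gasket twist worked out at about 0.05 rad, against limits of 0.016 and 0.12 rad.
- **Final check:** the last pictures show the tin upright in the nest, the gripper clear with no force on it, and nothing else visibly moved. I only looked at the tin's final angle in the nest; I did not measure it again.

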